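# Ready the ball launcher: bin the worn ball, set and lock the handle

## Robot

A 6-joint arm with a two-finger parallel gripper is mounted at the origin on the work surface. World frame = base frame: x ahead of the robot, y to its left, z up, the work surface at z = 0. Lengths are in m, angles in rad, forces in N, time in s.
With the tool pointing down it reaches from about 0.325 to 0.9 m from the base axis. Payload 6.1 kg.
Tool frame: the origin (TCP) lies at the very end of the fingers, on their centre line; the grasp point (between the pads) lies 19 mm behind it; z points along the fingers, y is the line along which they close (so a half turn about z gives the same grasp; the last joint's range is limited). The gripper opens to 87 mm and grips with 3 to 60 N. Pads are 19 mm wide; open, the fingers measure 117 mm over their backs; the gripper's body (75 mm by 190 mm) begins 51 mm behind the grasp point.
Start: joints at [1.2, 0.22, 1.526, -0, 1.395, -0.126], TCP at [0.151, 0.606, 0.223] pointing down, gripper open.
Joint ranges: [-2.98, 2.98], [-0.91, 2.08], [0.09, 2.57], [-1.24, 4.39], [0.2, 2.65], [-2.68, 2.68]. Speed limits (rad/s): [2.57, 2.57, 3.01, 3.14, 3.14, 3.14].

## Interface

Orientations are given as a unit quaternion [x, y, z, w].
In Python, from rig import * gives the robot as it stands.
- The arm moves only by the shell command python3 -m handwheel 'ROWS'. ROWS is JSON, a list of rows, each an object with "grip": the gripper's target within -1 to 1 (fully open at 1, half-way at 0, shut at -1); "slide": the shift along the tool's x, y, z normalised to -1 to 1, where 1 is 5 cm, a list of three; "spin": the turn about the tool's z normalised to -1 to 1, where 1 is 0.15 rad. In form: [{"grip": grip, "slide": [tx, ty, tz], "spin": spin}, ...]. A call has exactly 8 rows; each row shifts and turns the commanded pose from where the row before left it, along the tool's axes as they then stand; what a row does not reach is not made up. A row lasts 1/8 s, in which the tool goes at most 62.5 mm and 10.7 degrees, less where a joint would pass 70% of its speed; a pose out of reach is approached as far as the arm can. A call with a number of a shift or a turn outside -1 to 1 is refused whole. A call with a gripper value outside its range is refused whole. The fingers move at their own pace and stop on an object; the grip force is fixed at half the most. Time passes only in rows, so rows that do not move let the fingers close, or fill a call up. It gives the time, the measured TCP pose, the force, the opening and the grip force at its end, in the units of the state.
- observe(): the state, without advancing time (a new reading comes with each control period).
- snapshot(name): name is "scene" or "top"; returns a dict with "pixels" (480x640x3 uint8, blue, green, red), "range_z" (480x640 float32, m along the optical axis (not along the pixel's ray), 0 where there is no reading), "fx", "fy", "cx", "cy" (pixels), "D" ([k1, k2, p1, p2, k3] as OpenCV has them; the pictures are not rectified), "eye" and "rotation" of the camera in the world. Camera axes: x right, y down, z forward; pixel columns grow to the right and rows downward; lengths in m; the calibration is good to about 2 mm. A picture is of the moment at which its call begins.
- job_done(): hands the job in; it is judged then, once.
The state is a dict: "t": time; "joints": joint angles; "joint_vel": joint speeds; "effort": joint torques, N m; "eef_pos": TCP position; "eef_rot": TCP orientation; "ft_force": force on the tool from outside, world axes, zero at the start; "wrist_torque": the same for the moment, N m; "grip_width": opening from 0.0 (shut) to 1.0 (fully open); "grasp_force": force on a finger pad.
Only numpy, scipy, OpenCV 4.12 (cv2) and the standard library are available. Lean on these libraries where they do the work, as an engineer would, in place of code of your own. Each camera call takes 0.05 s, during which the arm holds its last target. There are 200 camera calls.

## Task

Get the dog's ball launcher ready: take the worn yellow ball out of its cup and drop it into the tan bin, then draw the sliding handle out until its blue end plate stands centred right over the red length mark, with the orange cam lever still open. Keep holding the handle there against its return spring while you squeeze the lever fully closed against the grip, and finish without letting go: handle at the mark, lever closed and still pinched against the grip between the fingers. Leave the bowl, the bone and the coaster where they are.

Things in the scene. Friction and masses are not known exactly. Their poses are not given: they have to be found in the camera images.
- launcher: Blue ball launcher fixed in a cradle on a white 180 x 470 x 8 mm board. Origin on the table below the sleeve's mouth; y = the way the handle draws out, z up. Sleeve radius 16 (black mouth collar 20), y -155 to 0, axis 50 mm above the table. The ball's cup at y = -200: ring seat, outer radius 24, rim 40 mm above the table; thin prong at y = -236, 70 mm high. Board: y -250 to +220.
- ball_center (a point): Centre of the worn yellow ball, a loose sphere of diameter 52 mm, about 60 g, sitting on the cup's rim, 58 mm above the table; its sides are free down to the cup's rim and below (the cup is narrower than the ball).
- bin_mouth (a point): Centre of the mouth of the tan open-topped bin (fixed to the table), 100 mm above the table; outside 140 (its x) x 150 (its y) mm, walls 4 mm, floor 4 mm thick. Its grey-hinged flap hangs down open outside the -y wall. z up.
- index: The red length mark: a flat red bar across the cradle board, 170 mm long (x), 6 mm wide (y), 3 mm high, lying 8 mm above the table under the handle's path. Origin at the centre of its underside; axes as the launcher's; always at the launcher's x = 0.
- handle (a joint): How far the sliding handle is drawn out, m: 0 fully in (as it starts) to 0.12. A spring pulls it back in with 2 N when in, 4.5 N at 0.1 m; it does not lock by itself and returns if let go.
- grip: The handle's grip; axes as the launcher's; origin on the handle's axis, 50 mm above the table, at the sleeve's mouth when fully in. Grey flat side at x = -16, y 19 to 76, z -20 to 20; the lever is on the +x side. Blue end plate: y 75 to 87, x -50 to 50, z -22 to 22: fingers standing either side of the grip can push it outwards (+y).
- pommel (a point): Centre of the blue end plate of the handle (at y = 81 mm in the grip's frame). A white line runs along the top of the plate. The handle is at its length when this point is straight above the red mark.
- grip_mid (a point): Point on the handle's axis on the gripping part (y = 55 in the grip's frame), 50 mm above the table. The closed grip with lever is 32 mm thick here in x, from -16 to +16.
- lever (a joint): Angle of the orange cam lever, rad: 0 closed (flush along the grip), 0.37 fully open; it starts between 0.30 and 0.36. Light friction (about 2 N at its tip), it stays where it is left.
- paddle: The orange lever's paddle, 44 mm long, 8 thick, 34 tall. Origin at the lever's upright hinge pin (x = 11, y = 27 in the grip's frame); it runs along its own y to 45. Closed, its outer face is at x = 16 in the grip's frame; open, its free end stands out to about x = 31. Push it towards -x to close it.
- lever_tip (a point): Outer face of the lever's free end, half-way up.
- bowl_mid (a point): Bystander: empty stainless steel bowl, 124 mm across, 45 mm high; point half-way up its axis.
- bone_mid (a point): Bystander: black rubber chew bone, 108 mm long, 28 mm thick; its centre.
- coaster_mid (a point): Bystander: round blue ceramic coaster, 96 mm across, 8 mm thick; its centre.
- ball: The same ball as ball_center; its underside point at the start (turns with the ball), use ball_center.
Things that resemble listed ones, but are neither listed nor needed, are in the scene too. Of the things shaped like the ball, the yellow one is meant.

How it is judged:
By the outcome, as a careful person would: the job done as asked, in the order asked, and still so for the second after the job is handed in, while the arm keeps its last pose, push and grip.
It also fails if it takes over 48 s, if anything falls off the work surface, if the arm or the gripper's body presses on something with over 40 N, if the wrist force passes 120 N, or if a joint passes its speed limit or range.

## Working session

There is one attempt and no reset: what is moved stays moved. The work goes in short steps, Python scripts to look and compute and a shell command to move; the robot and the scene stay as the last step left them, time stands still between calls to the robot, and variables do not carry over. Pictures are saved under pics/ and viewed, at most 10 in all, crops included, and the job is handed in when it is done.

```bash
mkdir -p pics; ls; python3 - <<'E'
from rig import *
import cv2,pickle
print(observe())
for n in("scene","top"):
    s=snapshot(n); pickle.dump(s,open(n+'0.pkl','wb')); cv2.imwrite(f'pics/{n}0.png',s['pixels'])
    print(n,s['fx'],s['fy'],s['cx'],s['cy'],s['D'],s['eye'],s['rotation'])
E
```

```text
pics
{'t': 0.0, 'joints': array([ 1.19988303e+00,  2.21219409e-01,  1.52758677e+00, -4.34296476e-05,
        1.39468688e+00, -1.26074069e-01]), 'joint_vel': array([ 0.00084672,  0.00064456,  0.00052353, -0.00091879, -0.0018268 ,
       -0.00181102]), 'effort': array([-1.23571146e-03, -4.94599521e+01, -3.87376928e+01,  6.97479816e-02,
        5.72219258e-02, -1.43739926e-04]), 'eef_pos': array([0.151281  , 0.60578998, 0.22145429]), 'eef_rot': array([ 1.22110216e-01,  9.92516092e-01, -9.26273099e-04, -2.12977988e-04]), 'ft_force': array([-0.51405951, -0.715692  ,  0.11891821]), 'wrist_torque': array([-0.01760163, -0.021232  , -0.08047911]), 'grasp_force': 0.0, 'grip_width': 0.9996825427969437}
scene 478.3541557691027 478.3541557691027 318.4883624033979 244.03982272729638 [-0.09889989  0.          0.          0.          0.        ] [1.17187291 0.45298    0.88401378] [ 0.43587621  0.82054209 -0.33162235 -0.16355192]
top 470.9364553428777 470.9364553428777 323.28635218348717 234.13043684472058 [0.03340156 0.         0.         0.         0.        ] [0.44490177 0.0105763  1.13280622] [ 0.71250043 -0.69985915  0.03594669 -0.035329  ]
```

View pics/top0.png

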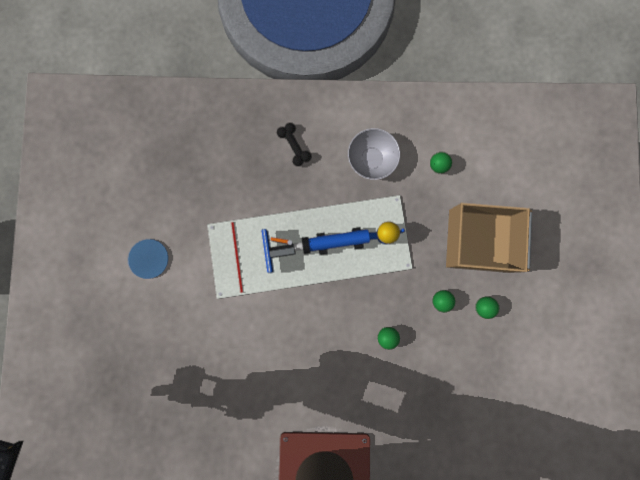

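View pics/scene0.png

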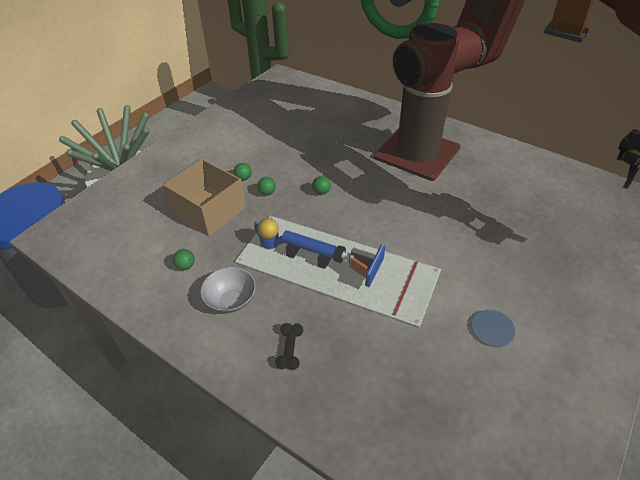

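The top view shows the ball at (388,232), the bin at about (489,238), the red bar from (234,222) to (241,292), the end plate at (267,250) and the orange lever at (280,240). In the scene view the ball is at (268,230), the bin at (205,195) and the plate at (375,265).

```bash
cat > h.py <<'E'
import numpy as np,cv2,pickle
from scipy.spatial.transform import Rotation as R
def ray(s,uv):
    K=np.array([[s['fx'],0,s['cx']],[0,s['fy'],s['cy']],[0,0,1]])
    n=cv2.undistortPoints(np.float64(uv).reshape(-1,1,2),K,np.float64(s['D'])).reshape(-1,2)
    Rm=np.array(s['rotation']); Rm=R.from_quat(Rm).as_matrix() if Rm.size==4 else Rm
    return np.c_[n,np.ones(len(n))]@Rm.T
def onz(s,uv,z):
    d=ray(s,uv); e=np.array(s['eye']); return e+d*((z-e[2])/d[:,2])[:,None]
def cross(s1,u1,s2,u2):
    e1,e2=np.array(s1['eye']),np.array(s2['eye']);d1=ray(s1,[u1])[0];d2=ray(s2,[u2])[0]
    a=np.linalg.lstsq(np.c_[d1,-d2],e2-e1,rcond=None)[0]
    p,q=e1+a[0]*d1,e2+a[1]*d2; return (p+q)/2,np.linalg.norm(p-q)
def mask(s,lo,hi,box):
    h=cv2.cvtColor(s['pixels'],cv2.COLOR_BGR2HSV); m=cv2.inRange(h,lo,hi); x0,y0,x1,y1=box
    k=np.zeros_like(m); k[y0:y1,x0:x1]=m[y0:y1,x0:x1]; return k
def pts(m): return np.argwhere(m)[:,::-1].astype(float)
RED=((0,120,60),(6,255,255)); YEL=((18,120,60),(34,255,255)); BLU=((105,120,50),(125,255,255)); ORG=((7,140,90),(16,255,255))
E
python3 - <<'E'
from h import *
t=pickle.load(open('top0.pkl','rb'));s=pickle.load(open('scene0.pkl','rb'))
def circ(im,box):
    m=mask(im,*YEL,box); c=max(cv2.findContours(m,0,2)[0],key=cv2.contourArea); return cv2.minEnclosingCircle(c)
a,b=circ(t,(365,210,415,260)),circ(s,(250,210,290,250)); print(a,b,cross(t,a[0],s,b[0]), onz(t,[a[0]],.058),onz(s,[b[0]],.058))
for nm,im,box in(("top",t,(205,195,415,300)),("sc",s,(230,210,445,330))):
    p=onz(im,pts(mask(im,*RED,box)),.011); c=p.mean(0); v=np.linalg.svd(p-c)[2][0]; q=(p-c)@v
    print(nm,'red',len(p),c,'mid',c+v*(q.max()+q.min())/2,v,np.ptp(q))
m=mask(t,*BLU,(255,222,280,280)); r=cv2.minAreaRect(pts(m).astype(np.float32)); print('plate',r,onz(t,[r[0]],.072),onz(t,cv2.boxPoints(r),.072))
# board
h=cv2.cvtColor(t['pixels'],cv2.COLOR_BGR2HSV);m=cv2.inRange(h,(0,0,165),(179,40,255));m[:190]=0;m[305:]=0;m[:,:200]=0;m[:,420:]=0
c=cv2.convexHull(max(cv2.findContours(m,0,2)[0],key=cv2.contourArea)); r=cv2.minAreaRect(c); bp=onz(t,cv2.boxPoints(r),.008);print('board',bp,np.linalg.norm(np.diff(bp,axis=0),axis=1))
m=mask(t,*ORG,(265,230,300,255));p=pts(m);print('org',len(p),onz(t,[p[p[:,0].argmin()],p[p[:,0].argmax()]],.067))
# bin
m=mask(t,(8,60,40),(22,200,255),(435,195,540,280));r=cv2.minAreaRect(pts(m).astype(np.float32));print('bin',r,onz(t,cv2.boxPoints(r),.1),onz(t,[r[0]],.1))
im=cv2.resize(t['pixels'][195:300,205:415],None,fx=3.8,fy=3.8,interpolation=cv2.INTER_CUBIC);cv2.imwrite('pics/c1.png',im)
E
```

```text
((388.1153869628906, 232.34616088867188), 11.134697914123535) ((267.6739196777344, 228.1521759033203), 10.174610137939453) (array([ 0.56113547, -0.13898118,  0.05651263]), np.float64(0.001833738929974147)) [[ 0.56044862 -0.13800831  0.058     ]] [[ 0.56262605 -0.13877415  0.058     ]]
top red 137 [0.49950181 0.21552363 0.011     ] mid [0.50052389 0.21569669 0.011     ] [-0.98596621 -0.16694502 -0.        ] 0.16395374130164134
sc red 108 [0.50686007 0.21607052 0.011     ] mid [0.50333398 0.21545599 0.011     ] [9.85150496e-01 1.71693042e-01 8.58097182e-17] 0.16647464781851118
plate ((266.7799987792969, 250.45999145507812), (41.860721588134766, 5.374011039733887), 81.8698959350586) [[0.51295497 0.13732006 0.072     ]] [[0.55883817 0.15141002 0.072     ]
 [0.56078652 0.13943322 0.072     ]
 [0.46747299 0.12333491 0.072     ]
 [0.46556766 0.1352095  0.072     ]]
board [[ 0.57818128  0.29475877  0.008     ]
 [ 0.65815948 -0.17466318  0.008     ]
 [ 0.47947092 -0.20136433  0.008     ]
 [ 0.40217166  0.26082063  0.008     ]] [0.47618639 0.1806725  0.46860443]
org 53 [[0.54177995 0.12919605 0.067     ]
 [0.53787075 0.09276443 0.067     ]]
bin ((489.1617126464844, 237.39703369140625), (84.4428482055664, 65.49880981445312), 4.39870548248291) [[ 0.48242149 -0.25557127  0.1       ]
 [ 0.62707123 -0.26781673  0.1       ]
 [ 0.61566187 -0.45213028  0.1       ]
 [ 0.47191131 -0.43742669  0.1       ]] [[ 0.54875443 -0.35357733  0.1       ]]
```

View pics/c1.png

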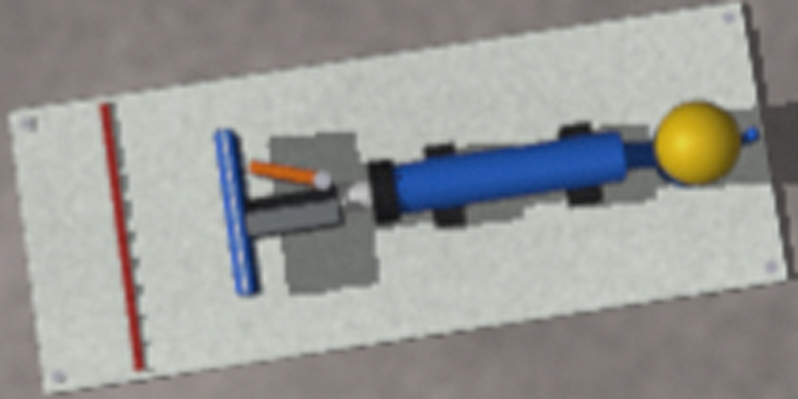

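Scaled up, the crop agrees with the estimates: ball at (698,143), plate centre at (238,212), red bar from (107,105) to (140,370), lever open. The launcher is yawed about 9.7°, and ball to plate comes to 281 mm as specified. Next I'll get the bin rim from range and plan the first approach.

```bash
cat >> h.py <<'E'
def plan(goal,yaw,n):
    from rig import observe
    o=observe(); M=R.from_quat(o['eef_rot']).as_matrix(); f=np.arctan2(M[1,1],M[0,1]); p=o['eef_pos']; goal=np.array(goal)
    dsp=(f-yaw+np.pi)%(2*np.pi)-np.pi
    print('t',o['t'],'pos',p.round(4),'yaw',np.degrees(f).round(2),'tilt',M[:,2].round(4),'F',o['ft_force'].round(1),'w',o['grip_width'])
    d=(goal-p)/n
    for k in range(n):
        a=f-dsp*k/n
        X=np.array([-np.sin(a),np.cos(a),0]);Y=np.array([np.cos(a),np.sin(a),0])
        print([round(v/.05,2) for v in (d@X,d@Y,-d[2])],round(dsp/n/.15,2))
        if abs(dsp)<.02: break
E
python3 - <<'E'
from h import *
t=pickle.load(open('top0.pkl','rb'))
v,u=np.mgrid[190:290,430:560]; uv=np.c_[u.ravel(),v.ravel()].astype(float)
z=t['range_z'][190:290,430:560].ravel(); P=np.array(t['eye'])+ray(t,uv)*z[:,None]
k=(P[:,2]>.09)&(P[:,2]<.11)&(z>0); r=cv2.minAreaRect(P[k,:2].astype(np.float32)); print('rim',k.sum(),r,P[k].mean(0),cv2.boxPoints(r))
plan([.561,-.1385,.16],np.radians(9.7),16)
E
```

```text
rim 925 ((0.5503971576690674, -0.3650705814361572), (0.16010655462741852, 0.14238157868385315), 87.0264663696289) [ 0.5518444  -0.37972033  0.09904551] [[ 0.47514948 -0.4413231 ]
 [ 0.6173394  -0.44870907]
 [ 0.6256448  -0.28881806]
 [ 0.48345494 -0.2814321 ]]
t 0.1 pos [0.1513 0.6058 0.2215] yaw 75.97 tilt [-7.0e-04 -1.7e-03 -1.0e+00] F [ 0.3 -0.1 -0.3] w 1.0002756697386692
[np.float64(-0.72), np.float64(-0.78), np.float64(0.08)] 0.48
[np.float64(-0.78), np.float64(-0.72), np.float64(0.08)] 0.48
[np.float64(-0.83), np.float64(-0.67), np.float64(0.08)] 0.48
[np.float64(-0.87), np.float64(-0.6), np.float64(0.08)] 0.48
[np.float64(-0.91), np.float64(-0.54), np.float64(0.08)] 0.48
[np.float64(-0.95), np.float64(-0.47), np.float64(0.08)] 0.48
[np.float64(-0.98), np.float64(-0.4), np.float64(0.08)] 0.48
[np.float64(-1.01), np.float64(-0.33), np.float64(0.08)] 0.48
[np.float64(-1.03), np.float64(-0.26), np.float64(0.08)] 0.48
[np.float64(-1.05), np.float64(-0.18), np.float64(0.08)] 0.48
[np.float64(-1.06), np.float64(-0.11), np.float64(0.08)] 0.48
[np.float64(-1.06), np.float64(-0.03), np.float64(0.08)] 0.48
[np.float64(-1.06), np.float64(0.05), np.float64(0.08)] 0.48
[np.float64(-1.05), np.float64(0.12), np.float64(0.08)] 0.48
[np.float64(-1.04), np.float64(0.2), np.float64(0.08)] 0.48
[np.float64(-1.03), np.float64(0.27), np.float64(0.08)] 0.48
```

```bash
python3 -m handwheel '[{"grip":1,"slide":[-0.72,-0.78,0],"spin":0.48},{"grip":1,"slide":[-0.78,-0.72,0],"spin":0.48},{"grip":1,"slide":[-0.83,-0.67,0],"spin":0.48},{"grip":1,"slide":[-0.87,-0.6,0],"spin":0.48},{"grip":1,"slide":[-0.91,-0.54,0],"spin":0.48},{"grip":1,"slide":[-0.95,-0.47,0],"spin":0.48},{"grip":1,"slide":[-0.98,-0.4,0],"spin":0.48},{"grip":1,"slide":[-1,-0.33,0],"spin":0.48}]'; python3 -c "
from h import *
plan([.561,-.1385,.16],np.radians(9.7),8)"
```

```text
t: 1.1
eef_pos: [0.3567, 0.2338, 0.2224]
eef_rot: [0.4, 0.917, 0.0, 0.0]
ft_force: [0.9, -0.4, 0.4]
grip_width: 1.0
grasp_force: 0.0
t 1.1 pos [0.3567 0.2338 0.2224] yaw 42.85 tilt [ 1.e-04  0.e+00 -1.e+00] F [ 0.9 -0.4  0.4] w 1.0000032523004974
[np.float64(-1.03), np.float64(-0.26), np.float64(0.16)] 0.48
[np.float64(-1.05), np.float64(-0.18), np.float64(0.16)] 0.48
[np.float64(-1.06), np.float64(-0.11), np.float64(0.16)] 0.48
[np.float64(-1.06), np.float64(-0.03), np.float64(0.16)] 0.48
[np.float64(-1.06), np.float64(0.05), np.float64(0.16)] 0.48
[np.float64(-1.05), np.float64(0.12), np.float64(0.16)] 0.48
[np.float64(-1.04), np.float64(0.2), np.float64(0.16)] 0.48
[np.float64(-1.03), np.float64(0.27), np.float64(0.16)] 0.48
```

Tracking is exact.

```bash
python3 -m handwheel '[{"grip":1,"slide":[-1,-0.26,0.16],"spin":0.48},{"grip":1,"slide":[-1,-0.18,0.16],"spin":0.48},{"grip":1,"slide":[-1,-0.11,0.16],"spin":0.48},{"grip":1,"slide":[-1,-0.03,0.16],"spin":0.48},{"grip":1,"slide":[-1,0.05,0.16],"spin":0.48},{"grip":1,"slide":[-1,0.12,0.16],"spin":0.48},{"grip":1,"slide":[-1,0.2,0.16],"spin":0.48},{"grip":1,"slide":[-1,0.27,0.16],"spin":0.48}]'; python3 -c "
from h import *
plan([.561,-.1385,.038],np.radians(9.7),5)"
```

```text
t: 2.1
eef_pos: [0.5533, -0.1213, 0.1579]
eef_rot: [0.644, 0.765, 0.0, -0.0]
ft_force: [0.7, 0.6, -0.4]
grip_width: 0.996
grasp_force: 0.0
t 2.1 pos [ 0.5533 -0.1213  0.1579] yaw 9.82 tilt [-4.e-04  4.e-04 -1.e+00] F [ 0.7  0.6 -0.4] w 0.9964999618179551
[np.float64(-0.07), np.float64(0.02), np.float64(0.48)] 0.0
```

```bash
python3 -m handwheel '[{"grip":1,"slide":[-0.36,0.09,0],"spin":0},{"grip":1,"slide":[0,0,0.7],"spin":0},{"grip":1,"slide":[0,0,0.7],"spin":0},{"grip":1,"slide":[0,0,0.6],"spin":0},{"grip":1,"slide":[0,0,0.4],"spin":0},{"grip":-1,"slide":[0,0,0],"spin":0},{"grip":-1,"slide":[0,0,0],"spin":0},{"grip":-1,"slide":[0,0,0],"spin":0}]';
```

```text
t: 3.1
eef_pos: [0.5617, -0.1372, 0.0402]
eef_rot: [0.643, 0.766, 0.0, 0.001]
ft_force: [0.8, -0.2, -0.5]
grip_width: 0.741
grasp_force: 0.0
```

```bash
python3 -m handwheel '[{"grip":-1,"slide":[0,0,0],"spin":0},{"grip":-1,"slide":[0,0,0],"spin":0},{"grip":-1,"slide":[0,0,0],"spin":0},{"grip":-1,"slide":[0,0,0],"spin":0},{"grip":-1,"slide":[0,0,-0.2],"spin":0},{"grip":-1,"slide":[0,0,-0.4],"spin":0},{"grip":-1,"slide":[0,0,-0.8],"spin":0},{"grip":-1,"slide":[0,0,-1],"spin":0}]';  python3 -c "
from h import *
plan([.55,-.367,.19],np.radians(3),5)"
```

```text
t: 4.1
eef_pos: [0.5589, -0.1365, 0.1592]
eef_rot: [0.643, 0.766, -0.001, -0.002]
ft_force: [-0.3, -1.1, -1.6]
grip_width: 0.582
grasp_force: 30.0
t 4.1 pos [ 0.5589 -0.1365  0.1592] yaw 9.96 tilt [-3.4e-03  9.0e-04 -1.0e+00] F [-0.3 -1.1 -1.6] w 0.5820818084366742
[np.float64(-0.9), np.float64(-0.19), np.float64(-0.12)] 0.16
[np.float64(-0.91), np.float64(-0.17), np.float64(-0.12)] 0.16
[np.float64(-0.91), np.float64(-0.15), np.float64(-0.12)] 0.16
[np.float64(-0.91), np.float64(-0.13), np.float64(-0.12)] 0.16
[np.float64(-0.92), np.float64(-0.11), np.float64(-0.12)] 0.16
```

```bash
python3 -m handwheel '[{"grip":-1,"slide":[-0.6,-0.2,-0.4],"spin":0.16},{"grip":-1,"slide":[-0.9,-0.17,0],"spin":0.16},{"grip":-1,"slide":[-0.9,-0.15,0],"spin":0.16},{"grip":-1,"slide":[-0.9,-0.13,0],"spin":0.16},{"grip":-1,"slide":[-0.9,-0.1,0],"spin":0.16},{"grip":-1,"slide":[-0.35,0,0],"spin":0},{"grip":-1,"slide":[0,0,0.4],"spin":0},{"grip":-1,"slide":[0,0,0.4],"spin":0}]';  python3 -c "
from h import *
from rig import *
plan([.55,-.367,.065],np.radians(3),2)
s=snapshot('top');cv2.imwrite('pics/b1.png',s['pixels'][150:330,180:600])"
```

```text
t: 5.1
eef_pos: [0.5496, -0.3658, 0.1367]
eef_rot: [0.687, 0.726, 0.0, -0.001]
ft_force: [0.1, -0.1, -1.5]
grip_width: 0.583
grasp_force: 30.0
t 5.1 pos [ 0.5496 -0.3658  0.1367] yaw 3.15 tilt [-0.0012  0.0016 -1.    ] F [ 0.1 -0.1 -1.5] w 0.5832539166561708
[np.float64(-0.01), np.float64(0.0), np.float64(0.72)] 0.01
```

View pics/b1.png

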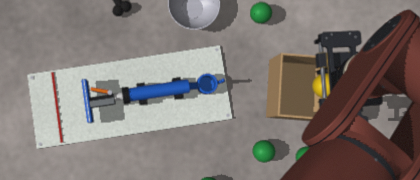

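The cup is empty and the gripper is over the bin, with the ball's visible edge at crop (321,87) inside the mouth. I'll lower and release.

```bash
python3 -m handwheel '[{"grip":-1,"slide":[0,0,0.7],"spin":0},{"grip":-1,"slide":[0,0,0.7],"spin":0},{"grip":-1,"slide":[0,0,0],"spin":0},{"grip":0.5,"slide":[0,0,0],"spin":0},{"grip":0.5,"slide":[0,0,0],"spin":0},{"grip":0.5,"slide":[0,0,0],"spin":0},{"grip":0.5,"slide":[0,0,0],"spin":0},{"grip":0.5,"slide":[0,0,-0.6],"spin":0}]';  python3 -m handwheel '[{"grip":0.5,"slide":[0,0,-1],"spin":0},{"grip":0.5,"slide":[0,0,-0.8],"spin":0},{"grip":1,"slide":[1,-0.1,0],"spin":-0.16},{"grip":1,"slide":[1,-0.1,0],"spin":-0.16},{"grip":1,"slide":[1,-0.1,0],"spin":-0.16},{"grip":1,"slide":[1,-0.1,0],"spin":-0.16},{"grip":1,"slide":[1,-0.1,0],"spin":-0.16},{"grip":1,"slide":[1,0,0],"spin":0}]';  python3 -c "
from h import *
from rig import *
# grip frame y=57: ball y=-200
plan([.561-.1685*.257,-.1385+.9857*.257,.16],np.radians(9.7),5)
s=snapshot('top');cv2.imwrite('pics/b2.png',s['pixels'][150:330,180:600]);pickle.dump(s,open('t2.pkl','wb'))
s=snapshot('scene');cv2.imwrite('pics/b3.png',cv2.resize(s['pixels'][130:360,130:450],None,fx=2,fy=2));pickle.dump(s,open('s2.pkl','wb'))"
```

```text
t: 6.15
eef_pos: [0.5481, -0.3662, 0.096]
eef_rot: [0.688, 0.726, -0.0, -0.003]
ft_force: [-0.5, -0.7, -0.4]
grip_width: 0.749
grasp_force: 0.0
t: 7.15
eef_pos: [0.4904, -0.071, 0.189]
eef_rot: [0.643, 0.766, 0.0, 0.0]
ft_force: [1.1, 0.3, 0.1]
grip_width: 1.003
grasp_force: 0.0
t 7.15 pos [ 0.4904 -0.071   0.189 ] yaw 9.95 tilt [ 9.e-04 -2.e-04 -1.e+00] F [1.1 0.3 0.1] w 1.0032187700033868
[np.float64(0.71), np.float64(0.24), np.float64(0.12)] 0.01
```

View pics/b2.png

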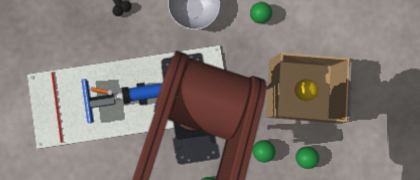

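The yellow ball sits in the bin (crop (306,90)). Now the handle.

```bash
python3 -m handwheel '[{"grip":1,"slide":[0.7,0.24,0.12],"spin":0.02},{"grip":1,"slide":[0.7,0.24,0.12],"spin":0.01},{"grip":1,"slide":[0.7,0.24,0.12],"spin":0},{"grip":1,"slide":[0.7,0.24,0.12],"spin":0},{"grip":1,"slide":[0.7,0.24,0.12],"spin":0},{"grip":1,"slide":[0,0,0.3],"spin":0},{"grip":1,"slide":[0,0,0.3],"spin":0},{"grip":1,"slide":[0,0,0],"spin":0}]';  python3 -c "
from h import *
from rig import *
plan([.5175,.115,.031],np.radians(9.7),1)
s=snapshot('top');cv2.imwrite('pics/b4.png',cv2.resize(s['pixels'][180:320,200:420],None,fx=3,fy=3));pickle.dump(s,open('t3.pkl','wb'))
s=snapshot('scene');cv2.imwrite('pics/b5.png',cv2.resize(s['pixels'][190:340,230:450],None,fx=3,fy=3));pickle.dump(s,open('s3.pkl','wb'))"
```

```text
t: 8.25
eef_pos: [0.519, 0.109, 0.1265]
eef_rot: [0.645, 0.764, -0.001, -0.001]
ft_force: [-1.0, 0.5, 0.9]
grip_width: 0.997
grasp_force: 0.0
t 8.25 pos [0.519  0.109  0.1265] yaw 9.63 tilt [-3.8e-03 -6.0e-04 -1.0e+00] F [-1.   0.5  0.9] w 0.9968433584630477
[np.float64(0.12), np.float64(-0.01), np.float64(1.91)] -0.01
```

View pics/b5.png

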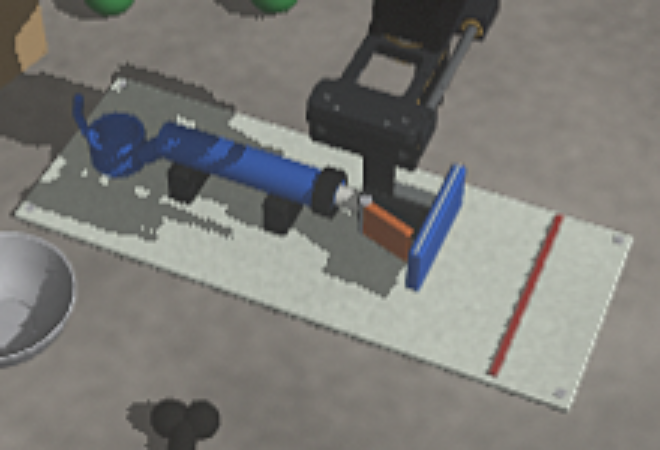

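The gripper hangs above the grip between collar and plate, with the open orange lever at crop (388,230). I'll descend, still fully open.

```bash
python3 -m handwheel '[{"grip":1,"slide":[0.05,0,0.4],"spin":0},{"grip":1,"slide":[0,0,0.4],"spin":0},{"grip":1,"slide":[0,0,0.4],"spin":0},{"grip":1,"slide":[0,0,0.3],"spin":0},{"grip":1,"slide":[0,0,0.2],"spin":0},{"grip":1,"slide":[0,0,0.2],"spin":0},{"grip":1,"slide":[0,0,0],"spin":0},{"grip":1,"slide":[0,0,0],"spin":0}]';  python3 -c "
from h import *
from rig import *
plan([.5175,.115,.031],np.radians(9.7),1)
s=snapshot('scene');cv2.imwrite('pics/b6.png',cv2.resize(s['pixels'][190:340,230:450],None,fx=3,fy=3));pickle.dump(s,open('s4.pkl','wb'))"
```

```text
t: 9.35
eef_pos: [0.5203, 0.1128, 0.0339]
eef_rot: [0.645, 0.764, 0.0, 0.0]
ft_force: [-0.6, -0.9, 0.3]
grip_width: 1.002
grasp_force: 0.0
t 9.35 pos [0.5203 0.1128 0.0339] yaw 9.72 tilt [ 7.e-04  0.e+00 -1.e+00] F [-0.6 -0.9  0.3] w 1.0023353584389703
[np.float64(0.05), np.float64(-0.05), np.float64(0.06)] 0.0
```

View pics/b6.png

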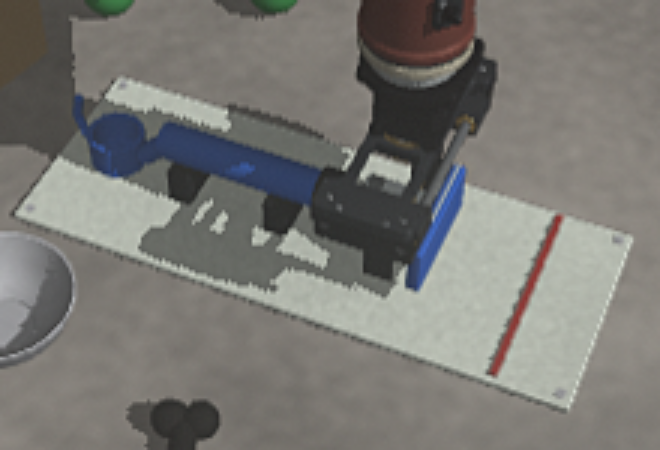

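Both fingers are down astride the grip, the near one at crop (378,262) just short of the plate. I'll draw about 75 mm, then measure.

```bash
python3 -m handwheel '[{"grip":1,"slide":[0.15,-0.04,0.06],"spin":0},{"grip":1,"slide":[0.25,0,0],"spin":0},{"grip":1,"slide":[0.25,0,0],"spin":0},{"grip":1,"slide":[0.25,0,0],"spin":0},{"grip":1,"slide":[0.25,0,0],"spin":0},{"grip":1,"slide":[0.25,0,0],"spin":0},{"grip":1,"slide":[0.2,0,0],"spin":0},{"grip":1,"slide":[0,0,0],"spin":0}]';  cat > m.py <<'E'
from h import *
from rig import *
import sys
plan([.5175,.115,.031],np.radians(9.7),1)
t,s=snapshot('top'),snapshot('scene')
cv2.imwrite(f'pics/{sys.argv[1]}t.png',cv2.resize(t['pixels'][190:320,200:330],None,fx=4,fy=4))
cv2.imwrite(f'pics/{sys.argv[1]}s.png',cv2.resize(s['pixels'][220:340,320:450],None,fx=4,fy=4))
cv2.imwrite(f'pics/{sys.argv[1]}.png',np.hstack([cv2.resize(t['pixels'][200:310,205:305],(400,440)),cv2.resize(s['pixels'][225:335,345:445],(400,440))]))
pickle.dump((t,s),open(sys.argv[1]+'.pkl','wb'))
E
python3 m.py d1
```

```text
t: 10.4
eef_pos: [0.5043, 0.1922, 0.0305]
eef_rot: [0.644, 0.765, 0.0, -0.0]
ft_force: [1.7, -2.6, 0.6]
grip_width: 1.003
grasp_force: 1.6
t 10.4 pos [0.5043 0.1922 0.0305] yaw 9.78 tilt [ 0.e+00  3.e-04 -1.e+00] F [ 1.7 -2.6  0.6] w 1.0030428635353734
[np.float64(-1.57), np.float64(-0.0), np.float64(-0.01)] 0.01
```

View pics/d1.png

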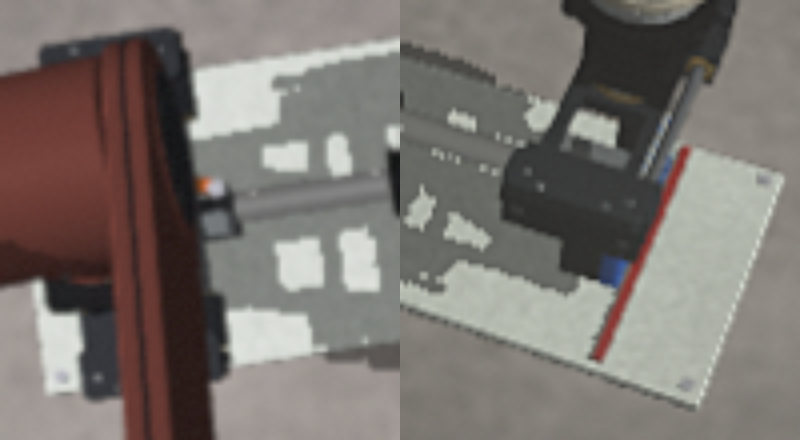

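The handle is out and the fingers press the plate (force about 3 N). The gripper hides most of the plate: its near end shows at (615,270) beside the red bar, with its far end at (663,170). I need about 8 mm more.

```bash
python3 -m handwheel '[{"grip":1,"slide":[0.08,0,0],"spin":0},{"grip":1,"slide":[0.08,0,0],"spin":0},{"grip":1,"slide":[0,0,0],"spin":0},{"grip":1,"slide":[0,0,0],"spin":0},{"grip":1,"slide":[0,0,0],"spin":0},{"grip":1,"slide":[0,0,0],"spin":0},{"grip":1,"slide":[0,0,0],"spin":0},{"grip":1,"slide":[0,0,0],"spin":0}]'
python3 m.py d2; cat > v.py <<'E'
from h import *
import sys
s=pickle.load(open(sys.argv[1]+'.pkl','rb'))[1]; s0=pickle.load(open('scene0.pkl','rb'));s4=pickle.load(open('s4.pkl','rb'))
ex=np.array([.9857,.1685,0]);ey=np.array([-.1685,.9857,0]); o=np.array([.561,-.1385,0])+ey*.2
L=lambda P:np.round(np.c_[(P-o)@ex,(P-o)@ey]*1e3,1)
for nm,im,box in(('0',s0,(340,240,390,290)),('4',s4,(340,240,390,290)),('now',s,(370,240,430,320))):
    p=pts(mask(im,(100,90,40),(128,255,255),box))
    # near-end region: per row, right edge (outer face/near vertical edge) of the lowest rows
    ys=np.unique(p[:,1])[::-1][:6]
    print(nm,len(p))
    for y in ys:
        q=p[p[:,1]==y]; a,b=q[:,0].min(),q[:,0].max(); print('  row',y,a,b,L(onz(im,[[a,y],[b,y]],.028)).tolist())
p=pts(mask(s,*RED,(370,240,445,330))); P=onz(s,p,.011); print('red local',L(P).mean(0),len(p))
print('depth-based: plate pts')
for im in(s0,s):
    z=im['range_z'];v,u=np.mgrid[230:330,340:440];zz=z[230:330,340:440].ravel();uv=np.c_[u.ravel(),v.ravel()].astype(float)
    P=np.array(im['eye'])+ray(im,uv)*zz[:,None];l=np.c_[(P-o)@ex,(P-o)@ey]*1e3
    k=(abs(l[:,0])<51)&(P[:,2]>.032)&(P[:,2]<.07)&(zz>0)
    m=mask(im,(100,90,40),(128,255,255),(340,230,440,330))[230:330,340:440].ravel()>0
    print((k&m).sum(),'blue y median',np.median(l[k&m,1]),np.percentile(l[k&m,1],[5,50,95]),'x',np.percentile(l[k&m,0],[5,95]))
E
python3 v.py d2
```

```text
t: 11.5
eef_pos: [0.5031, 0.1992, 0.0306]
eef_rot: [0.645, 0.764, 0.0, 0.0]
ft_force: [0.5, -3.4, 1.0]
grip_width: 0.997
grasp_force: 1.8
t 11.5 pos [0.5031 0.1992 0.0306] yaw 9.71 tilt [ 0. -0. -1.] F [ 0.5 -3.4  1. ] w 0.9972216889856511
[np.float64(-1.71), np.float64(-0.0), np.float64(-0.01)] 0.0
0 286
  row 286.0 368.0 369.0 [[48.5, 82.4], [47.6, 84.5]]
  row 285.0 366.0 369.0 [[47.6, 77.2], [44.8, 83.5]]
  row 284.0 365.0 370.0 [[45.8, 74.1], [41.2, 84.5]]
  row 283.0 366.0 370.0 [[42.2, 75.2], [38.5, 83.5]]
  row 282.0 366.0 371.0 [[39.4, 74.1], [34.8, 84.6]]
  row 281.0 366.0 371.0 [[36.7, 73.0], [32.1, 83.5]]
4 259
  row 286.0 368.0 369.0 [[48.5, 82.4], [47.6, 84.5]]
  row 285.0 366.0 369.0 [[47.6, 77.2], [44.8, 83.5]]
  row 284.0 365.0 370.0 [[45.8, 74.1], [41.2, 84.5]]
  row 283.0 365.0 370.0 [[43.1, 73.1], [38.5, 83.5]]
  row 282.0 366.0 371.0 [[39.4, 74.1], [34.8, 84.6]]
  row 281.0 366.0 371.0 [[36.7, 73.0], [32.1, 83.5]]
now 37
  row 297.0 401.0 401.0 [[48.1, 160.9], [48.1, 160.9]]
  row 296.0 399.0 402.0 [[47.2, 155.9], [44.5, 162.1]]
  row 295.0 398.0 402.0 [[45.5, 153.0], [41.9, 161.2]]
  row 294.0 399.0 403.0 [[41.9, 154.2], [38.3, 162.4]]
  row 293.0 399.0 403.0 [[39.2, 153.3], [35.6, 161.5]]
  row 292.0 399.0 404.0 [[36.5, 152.4], [32.0, 162.7]]
red local [ 62.24705882 158.80294118] 34
depth-based: plate pts
169 blue y median 86.14547183610183 [75.69676405 86.14547184 87.31333623] x [-38.14650216  50.01594793]
21 blue y median 159.34919960061046 [155.0208355  159.3491996  164.29910549] x [43.79945559 50.80544842]
```

View pics/d2s.png

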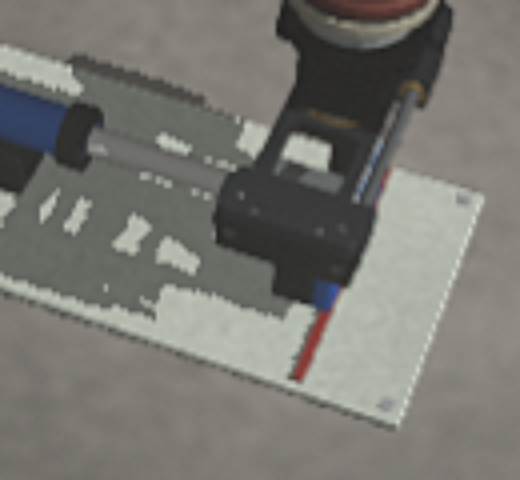

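Scene view: the plate's near end at (325,293) stands over the red bar, which emerges below it at (310,345). Image displacement gives a draw of about 78.5 mm, with the plate 0.5–1 mm short of the mark at most, and the fingers are laterally centred. I'll nudge 0.5 mm and squeeze.

```bash
python3 -m handwheel '[{"grip":1,"slide":[0.012,0,0],"spin":0},{"grip":1,"slide":[0,0,0],"spin":0},{"grip":1,"slide":[0,0,0],"spin":0},{"grip":1,"slide":[0,0,0],"spin":0},{"grip":-1,"slide":[0,0,0],"spin":0},{"grip":-1,"slide":[0,0,0],"spin":0},{"grip":-1,"slide":[0,0,0],"spin":0},{"grip":-1,"slide":[0,0,0],"spin":0}]'
python3 -m handwheel '[{"grip":-1,"slide":[0,0,0],"spin":0},{"grip":-1,"slide":[0,0,0],"spin":0},{"grip":-1,"slide":[0,0,0],"spin":0},{"grip":-1,"slide":[0,0,0],"spin":0},{"grip":-1,"slide":[0,0,0],"spin":0},{"grip":-1,"slide":[0,0,0],"spin":0},{"grip":-1,"slide":[0,0,0],"spin":0},{"grip":-1,"slide":[0,0,0],"spin":0}]'
python3 m.py d3; python3 v.py d3|tail -12
```

```text
t: 12.6
eef_pos: [0.5039, 0.1999, 0.0308]
eef_rot: [0.645, 0.764, 0.001, 0.001]
ft_force: [5.0, -4.3, -0.3]
grip_width: 0.631
grasp_force: 5.0
t: 13.6
eef_pos: [0.5045, 0.2001, 0.0311]
eef_rot: [0.645, 0.765, 0.001, 0.001]
ft_force: [6.2, -3.7, -1.5]
grip_width: 0.354
grasp_force: 31.5
t 13.6 pos [0.5045 0.2001 0.0311] yaw 9.73 tilt [ 3.2e-03  7.0e-04 -1.0e+00] F [ 6.2 -3.7 -1.5] w 0.3538791176850077
[np.float64(-1.72), np.float64(-0.03), np.float64(0.0)] 0.0
  row 281.0 366.0 371.0 [[36.7, 73.0], [32.1, 83.5]]
now 34
  row 297.0 401.0 402.0 [[48.1, 160.9], [47.2, 162.9]]
  row 296.0 399.0 402.0 [[47.2, 155.9], [44.5, 162.1]]
  row 295.0 399.0 403.0 [[44.6, 155.0], [41.0, 163.2]]
  row 294.0 399.0 403.0 [[41.9, 154.2], [38.3, 162.4]]
  row 293.0 399.0 403.0 [[39.2, 153.3], [35.6, 161.5]]
  row 292.0 399.0 404.0 [[36.5, 152.4], [32.0, 162.7]]
red local [ 62.24705882 158.80294118] 34
depth-based: plate pts
169 blue y median 86.14547183610183 [75.69676405 86.14547184 87.31333623] x [-38.14650216  50.01594793]
19 blue y median 159.50181120562382 [139.20154862 159.50181121 165.15088997] x [40.85977566 50.98332129]
```

View pics/d3.png

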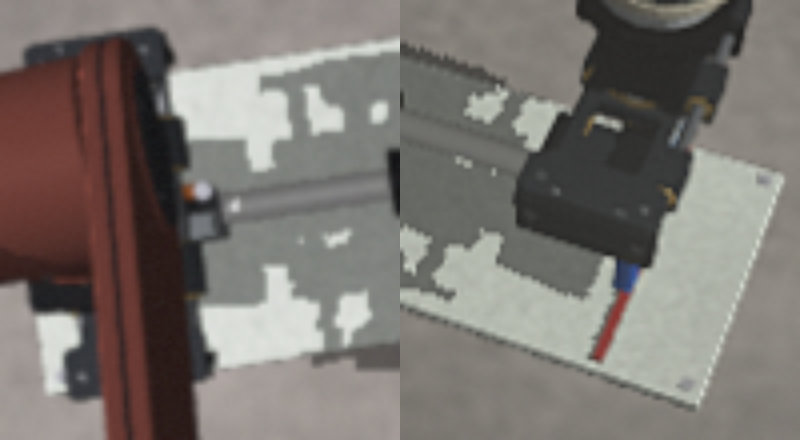

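The plate end sits in line with the red bar at (625,275). The opening is about 31 mm at 31 N, against 32 mm for a closed grip and lever; the ball also read about 1.4 mm small, so the lever is closed and pinched.

```bash
python3 -c "
from rig import *
print(job_done())"
```

```text
the job is handed in; nothing more can be done
None
```

The job is handed in at 13.7 s: the yellow ball is in the tan bin, the handle is held at the red mark to within about 1 mm by camera, the lever is closed and still pinched (31 N), and I moved nothing near the bowl, bone or coaster.

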